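# Lock the jig's sliding plate with the ball-lock pin

## Robot

A 6-joint arm with a two-finger parallel gripper is mounted at the origin on the work surface. World frame = base frame: x ahead of the robot, y to its left, z up, the work surface at z = 0. Lengths are in m, angles in rad, forces in N, time in s.
With the tool pointing down it reaches from about 0.35 to 0.975 m from the base axis. Payload 4.9 kg.
Tool frame: the origin (TCP) lies midway between the tips of the shut fingers; the grasp point (between the pads) lies 19 mm behind it; z points along the fingers, y is the line along which they close (so a half turn about z gives the same grasp; the last joint's range is limited). The gripper opens to 85 mm and grips with 20 to 120 N. Pads are 22 mm wide; open, the fingers measure 114 mm over their backs; the gripper's body (76 mm by 85 mm) begins 54 mm behind the grasp point. The pads swing forward as they close: fully open they stand 13 mm farther back than shut.
Start: joints at [-0.119, 0.053, 1.613, -0, 1.476, -0.119], TCP at [0.625, 0, 0.231] pointing down, gripper open.
Joint ranges: [-3.01, 3.01], [-1.01, 2.22], [0.06, 2.58], [-1.02, 4.17], [0.09, 2.62], [-3.14, 3.14]. Speed limits (rad/s): [2.57, 2.57, 3.14, 3.14, 3.14, 3.14].

## Interface

Orientations are given as a rotation vector (axis times angle).
In Python, from station import ctrl gives the robot as it stands.
- The arm moves only by the shell command python3 -m handwheel 'ROWS' [FORCE]. ROWS is JSON, a list of rows, each an object with "gripper": the gripper command: -1 is fully open, 1 is shut, values between are in proportion; "offset": the shift along the tool's x, y, z in mm, a list of three; "rotation": the turn, a rotation vector about the tool's x, y, z in rad, a list of three. A call has exactly 8 rows; each row is the pose to reach, as a shift and turn from the pose commanded when the call began, along the tool's axes at that moment; what a row does not reach only later rows make up. A row lasts 1/8 s, in which the tool goes at most 62.5 mm and 10.7 degrees, less where a joint would pass 70% of its speed; a pose out of reach is approached as far as the arm can. A call with a gripper value outside its range is refused whole. The fingers move at their own pace and stop on an object; FORCE is the grip in N (left out, the last holds). Time passes only in rows, so rows that repeat a pose let the fingers close, or fill a call up. It gives the time, the measured TCP pose, the force, the opening and the grip force at its end, in the units of the state.
- ctrl.get_obs(): the state, without advancing time (a new reading comes with each control period).
- ctrl.get_image(name): name is "scene" or "side" or "wrist"; returns a dict with "image" (480x640x3 uint8, red, green, blue), "fovy" (degrees; the focal length in pixels is half the picture's height over the tangent of half this angle, whatever the lens; pixels are square), "cx", "cy" (the principal point, pixels), "xyz" and "attitude" of the camera in the world. Camera axes: x right, y up, looking along -z (the intrinsics and any distortion apply to the point x, -y, -z); pixel columns grow to the right and rows downward; lengths in m; the calibration is good to about 2 mm. The wrist camera is an equidistant fisheye: a pixel r from the principal point sees the ray r / f radians off the axis. A picture is of the moment at which its call begins. There is no depth.
- ctrl.finish_job(): hands the job in; it is judged then, once.
The state is a dict: "t": time; "q": joint angles; "dq": joint speeds; "effort": joint torques, N m; "tool_pos": TCP position; "tool_rot": TCP orientation; "contact_force": force on the tool from outside, world axes, zero at the start; "wrist_torque": the same for the moment, N m; "opening": finger opening in m; "grip_force": force on a finger pad.
Only numpy, scipy, OpenCV 4.12 (cv2) and the standard library are available. Lean on these libraries where they do the work, as an engineer would, in place of code of your own. Each camera call takes 0.05 s, during which the arm holds its last target. There are 200 camera calls.

## Task

Take the ball-lock pin from its wooden holder with its red side button squeezed in, put it down through the hole in the layout jig's sliding plate, and gently draw the plate along with it until it drops into the hidden hole of the lock bar underneath. Press the pin fully home with the button still held in, then let go so that the button springs out and the pin stays locked; leave the pliers, scriber and jar alone.

Things in the scene. Friction and masses are not known exactly. Their poses are not given: they have to be found in the camera images.
- pin: Ball-lock pin, about 120 g, standing loosely upright in the holder. Origin: on its axis, at the underside of its collar (the seating face); z up the axis. Above: steel collar 32 mm across, 4 mm high, then a black head 24 mm (x) by 22 mm (y), up to 46 mm. Below: steel shank 12 mm across, 44 mm long with the tip, the last 5 mm a cone ending 6 mm across.
- pin_grip (a point): On the pin's axis, 28 mm above its origin, level with the middle of the red button on the head's +x side (14 mm wide, 20 mm high). Grip here across the pin's x: the button's face is 18 mm from the axis when out, 13 mm when in, the opposite face 12 mm: 30 mm wide free, 25 mm squeezed, the axis then 0.5 mm off the grip's middle, away from the button.
- pin_balls (a point): On the pin's axis, 23.5 mm below its origin, between two brass locking balls (5 mm high) on its +y and -y sides. While the button is out they stand 3.5 mm out of the shank (19 mm over both) and cannot pass a 14.5 mm hole; they draw in flush when the button is fully in.
- button (a joint): The pin's red button: 0 = out, 0.005 m = fully in (balls drawn in). Its spring starts to yield at 4 N and is fully in at 9 N; A grip of 40 to 50 N holds it in and keeps the pin from twisting; a weak grip lets the pin tilt when drawn along.
- pin_tip (a point): Centre of the pin's lower end, 44 mm below the pin's origin.
- holder: Wooden block 60 x 60 x 55 mm high, fixed; origin at the centre of its underside. The pin hangs by its collar in a 23 mm wide hole through its middle (the balls pass freely), collar on the top face; lift it at least 50 mm to clear.
- jig: Layout jig, fixed on the bench: green feet and 52 mm high end blocks, 250 mm long (x) by 100 mm wide (y); origin at the centre of its underside, z up. Steel strips 57.5 mm high along both sides guide an aluminium plate that slides along x. Gentle: 3 to 15 N of push is plenty, more than 30 N between pin and jig spoils it.
- bar_top (a point): Point of the jig, 44 mm above its origin, on the top face of the dark steel lock bar, 8 mm thick and rigid, that lies 0.5 mm under the sliding plate; it is hollow below down to the bench. Its 14.5 mm lock hole, on the jig's centre line, is hidden by the plate and not measured (see carriage): feel for it with the pin's tip resting lightly on the bar.
- carriage (a joint): Position of the sliding plate along the jig's +x: 0 to 0.06 m, at the start 0 to 0.012 m. It moves with about 1.5 N of friction and stays where left. The lock hole is under the plate's hole somewhere between 0.025 and 0.045 m, different every time: draw the plate to +x with the pin until its tip drops in.
- plate_hole (a point): Centre of the mouth of the pin hole in the sliding plate (150 x 86 x 10 mm, top face 54.5 mm above the bench), on its top face; moves with the plate. Plain round 14.5 mm through hole; 10.5 mm below its mouth the bar. With the pin home the collar rests on this face, the tip 44 mm below. Nearest pegs (12 mm high) 61 mm away, to +x.
- pliers: Blue-handled pliers, 135 mm long (x), 50 mm wide, 15 mm high, lying loose on the far side of the bench; origin on the bench near the pivot. Not to be disturbed.
- scriber: Loose silver scriber, 145 mm long (x), 10 mm thick, lying on the near side; origin on the bench below its middle. Not to be disturbed.
- jar: Loose small amber glass jar with white cap, 44 mm across, 55 mm high; origin at the centre of its underside. Not to be disturbed.
Mind the look-alikes: they are no part of the job. Leave any green look-alike of the pin alone.

How it is judged:
By the outcome, as a careful person would: the job done as asked, in the order asked, and still so for the second after the job is handed in, with the robot touching nothing.
It also fails if it takes over 56 s, if anything falls off the work surface, if the arm or the gripper's body presses on something with over 40 N, if the wrist force passes 120 N, or if a joint passes its speed limit or range.

## Working session

There is one attempt and no reset: what is moved stays moved. The work goes in short steps, Python scripts to look and compute and a shell command to move; the robot and the scene stay as the last step left them, time stands still between calls to the robot, and variables do not carry over. Pictures are saved under pics/ and viewed, at most 10 in all, crops included, and the job is handed in when it is done.

```bash
mkdir -p pics; ls; python3 - <<'E'
from station import ctrl
import cv2,pickle
d={}
for n in ("scene","side","wrist"):
    r=ctrl.get_image(n); d[n]=r; cv2.imwrite(f"pics/{n}0.png",r["image"][:,:,::-1]); print(n,{k:v for k,v in r.items() if k!="image"})
pickle.dump(d,open("v0.pkl","wb"))
print(ctrl.get_obs())
E
```

```text
pics
scene {'fovy': 51.86539987803572, 'cx': 324.1746450714084, 'cy': 239.40334332954797, 'xyz': array([1.0704034 , 0.46570871, 0.56841826]), 'attitude': array([0.4787211 , 1.02389573, 2.10576402])}
side {'fovy': 57.079189679402674, 'cx': 317.7422888898451, 'cy': 235.32356275015374, 'xyz': array([ 0.52829906, -0.46887771,  0.54891514]), 'attitude': array([ 0.82831928, -0.02237454, -0.02149635])}
wrist {'fovy': 65.70646984690485, 'cx': 319.0608600853737, 'cy': 241.5055924221595, 'xyz': array([0.62403445, 0.07499554, 0.37263076]), 'attitude': array([-0.29976343,  0.00186398,  0.00103912])}
{'t': 0.15, 'q': array([-1.19022961e-01,  5.32089057e-02,  1.61397373e+00,  1.21192489e-05,
        1.47600451e+00, -1.19027812e-01]), 'dq': array([-0.00225016, -0.00223469, -0.00390544,  0.00063692, -0.00017013,
        0.0015288 ]), 'effort': array([ 5.10442842e-04, -3.94241810e+01, -3.70721948e+01, -1.15854355e-04,
        4.61802789e-03,  5.00508997e-05]), 'tool_pos': array([6.24515128e-01, 4.74465343e-05, 2.30346058e-01]), 'tool_rot': array([-2.22054555e+00, -2.22055376e+00,  1.53269550e-03]), 'contact_force': array([0.4692114 , 0.25361154, 0.38893168]), 'wrist_torque': array([ 0.01181954, -0.01421803, -0.00791046]), 'grip_force': 0.0, 'opening': 0.08505049808529311}
```

View pics/scene0.png

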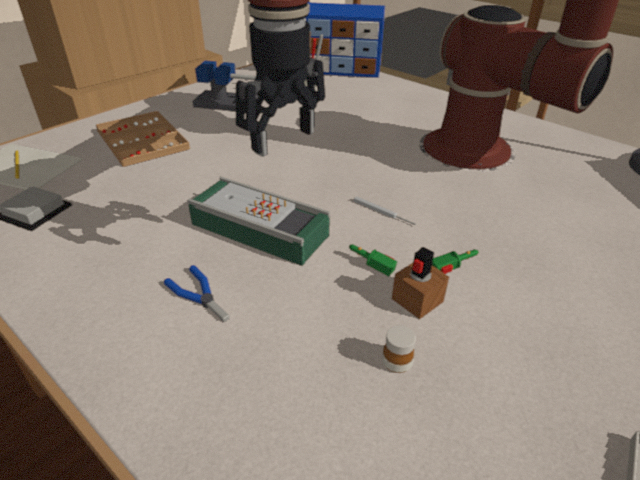

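View pics/side0.png

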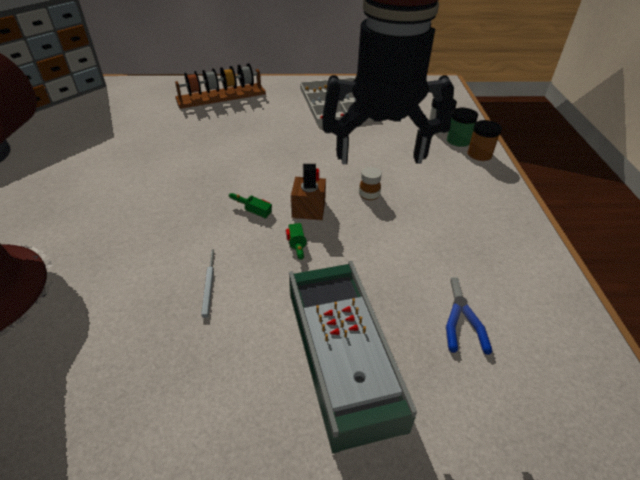

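View pics/wrist0.png

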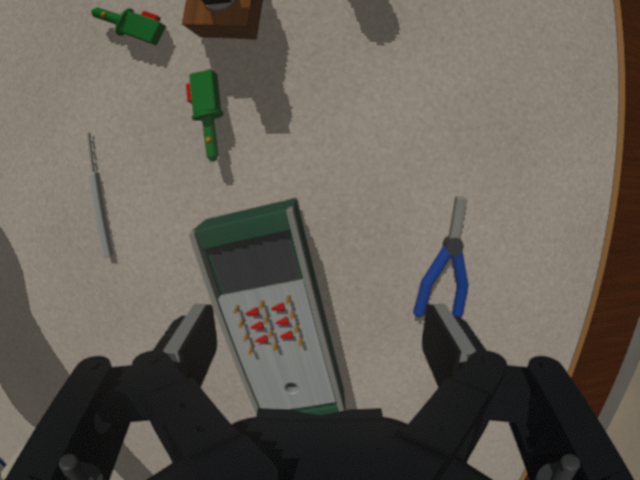

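The scene shows the black-headed pin in its holder: scene (422,262), side (310,178). The plate hole is at scene (231,197), side (360,377), wrist (291,388). The two green pins lying on the bench (scene (375,260) and (455,262)) are the look-alikes. Only the black head with a red button, upright in the wooden block, fits the description.

```bash
cat > h.py <<'E'
import numpy as np,cv2,pickle
from scipy.spatial.transform import Rotation as R
def ray(c,uv,fish=False):
    f=240/np.tan(np.radians(c["fovy"])/2); p=(np.array(uv,float)-[c["cx"],c["cy"]])/f
    if fish:
        r=np.hypot(*p); d=np.array([*(p/r*np.sin(r)),np.cos(r)])
    else: d=np.array([*p,1.]); d/=np.linalg.norm(d)
    return c["xyz"],R.from_rotvec(c["attitude"]).apply(d*[1,-1,-1])
def onz(c,uv,z,fish=False):
    o,d=ray(c,uv,fish); return o+d*(z-o[2])/d[2]
def tri(*rays):
    A=0;b=0
    for o,d in rays: P=np.eye(3)-np.outer(d,d); A=A+P; b=b+P@o
    x=np.linalg.solve(A,b); return x,[np.linalg.norm((np.eye(3)-np.outer(d,d))@(x-o)) for o,d in rays]
def blob(im,m,box):
    u0,v0,u1,v1=box; k=np.zeros(m.shape,bool); k[v0:v1,u0:u1]=1
    n,l,s,c=cv2.connectedComponentsWithStats((m&k).astype(np.uint8)); i=1+np.argmax(s[1:,4]); return c[i],s[i]
E
python3 - <<'E'
from h import *
d=pickle.load(open("v0.pkl","rb")); S,D,W=d["scene"],d["side"],d["wrist"]
def masks(c):
    im=c["image"].astype(int); r,g,b=im[...,0],im[...,1],im[...,2]
    return (r>120)&(g<70)&(b<70), (im.max(2)<45), im.max(2)
bs,bd=(405,240,445,285),(295,155,328,195)
for n,c,bx in (("s",S,bs),("d",D,bd)):
    red,blk,mx=masks(c); 
    for k,m in (("red",red),("blk",blk)): print(n,k,*blob(c["image"],m,bx))
r=[blob(c["image"],masks(c)[0],b)[0] for c,b in ((S,bs),(D,bd))]
print("button",tri(ray(S,r[0]),ray(D,r[1])))
# hole
for n,c,bx,f in (("S",S,(222,190,240,204),0),("D",D,(350,368,370,386),0),("W",W,(280,378,302,398),1)):
    g=c["image"].max(2); u0,v0,u1,v1=bx; sub=g[v0:v1,u0:u1]; m=g<(int(np.median(sub))+int(sub.min()))/2
    p,s=blob(g,m,bx); print(n,p,s,onz(c,p,.0545,f))
crop=lambda c,b,k:cv2.resize(c["image"][b[1]:b[3],b[0]:b[2],::-1],None,fx=k,fy=k,interpolation=cv2.INTER_CUBIC)
a=crop(S,(385,240,455,320),6);b=crop(D,(280,150,340,225),6)
cv2.imwrite("pics/c1.png",np.hstack([cv2.copyMakeBorder(x,0,480-x.shape[0],0,0,0) for x in (a,b)]))
E
```

```text
s red [419.48979592 264.93877551] [415 259   8  14  49]
s blk [423.99350649 261.36688312] [412 248  21  30 308]
d red [317.6 169.8] [317 169   2   3   5]
d blk [309.4040404  176.24242424] [303 164  14  25 297]
button (array([0.55291184, 0.20835605, 0.08963351]), [np.float64(0.0009795488603201767), np.float64(0.000979548860320184)])
S [230.5 197. ] [229 196   4   3  10] [ 0.59034586 -0.18603322  0.0545    ]
D [359.03333333 377.14444444] [354 372  11  11  90] [ 0.59256305 -0.18870175  0.0545    ]
W [289.81395349 385.06976744] [285 383  11   6  43] [ 0.59195215 -0.1859539   0.0545    ]
```

View pics/c1.png

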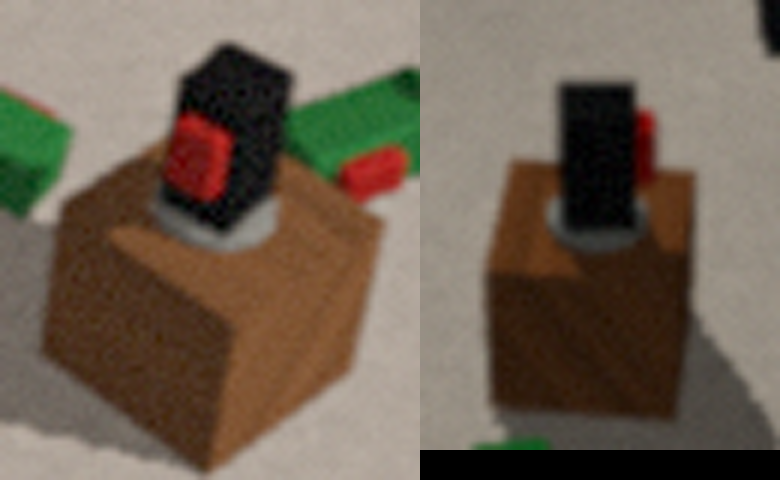

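The crop confirms it: black head, red button facing about +x (toward the scene camera), collar on the holder top. Next I'll work out the first move and the jig direction.

```bash
python3 - <<'E'
from h import *
d=pickle.load(open("v0.pkl","rb")); S,D,W=d["scene"],d["side"],d["wrist"]
print("collar D",onz(D,(309.7,187),.057),"S",onz(S,(385+216/6,240+205/6),.057))
for p in ((433.7,252.5),(423,247.2),(415,252.5)): print("S head",onz(S,p,.101))
for p in ((303.3,163.8),(315.7,163.8)): print("D head",onz(D,p,.101))
for a,b in (((291,274),(329,432)),((351,263),(409,413))):
    A,B=onz(D,a,.0575),onz(D,b,.0575); v=A-B; print(A,B,np.degrees(np.arctan2(v[1],v[0])),np.linalg.norm(v))
for a,b in (((194,234),(222,300)),((292,208),(342,410))):
    A,B=onz(W,a,.0575,1),onz(W,b,.0575,1); v=A-B; print("W",A,B,np.degrees(np.arctan2(v[1],v[0])))
E
```

```text
collar D [0.53757133 0.20111445 0.057     ] S [0.53617605 0.20448    0.057     ]
S head [0.52770999 0.2145785  0.101     ]
S head [0.5276656  0.19573717 0.101     ]
S head [0.5466694  0.19373526 0.101     ]
D head [0.52610502 0.21235463 0.101     ]
D head [0.54870872 0.21211979 0.101     ]
[ 0.50630238 -0.01876246  0.0575    ] [ 0.55237028 -0.25621991  0.0575    ] 100.97926914338213 0.24188487166231024
[0.59846458 0.002574   0.0575    ] [ 0.6452134  -0.23662774  0.0575    ] 101.05831559956387 0.24372714170587723
W [ 0.50873815 -0.01535345  0.0575    ] [ 0.52985268 -0.0816185   0.0575    ] 107.67383317999457
W [0.59998567 0.00798115 0.0575    ] [ 0.64942359 -0.22069024  0.0575    ] 102.19938012135663
```

```bash
python3 -m handwheel '[{"gripper":-1,"offset":[50,-22,0],"rotation":[0,0,0]},{"gripper":-1,"offset":[100,-44,0],"rotation":[0,0,0]},{"gripper":-1,"offset":[150,-66,0],"rotation":[0,0,0]},{"gripper":-1,"offset":[190,-83,0],"rotation":[0,0,0]},{"gripper":-1,"offset":[203,-88,10],"rotation":[0,0,0]},{"gripper":-1,"offset":[203,-88,30],"rotation":[0,0,0]},{"gripper":-1,"offset":[203,-88,40],"rotation":[0,0,0]},{"gripper":-1,"offset":[203,-88,40],"rotation":[0,0,0]}]' 45
python3 - <<'E'
from station import ctrl
import cv2,pickle
r=ctrl.get_image("wrist");pickle.dump(r,open("v1.pkl","wb"));cv2.imwrite("pics/w1.png",r["image"][:,:,::-1]);print(ctrl.get_obs()["tool_pos"],r["xyz"])
E
```

```text
t: 1.15
tool_pos: [0.5365, 0.2016, 0.189]
tool_rot: [-2.222, -2.218, 0.005]
contact_force: [-0.4, -0.8, 0.2]
opening: 0.0857
grip_force: 0.0
[0.5370657  0.20185628 0.19026829] [0.53645636 0.2766949  0.33137675]
```

View pics/w1.png

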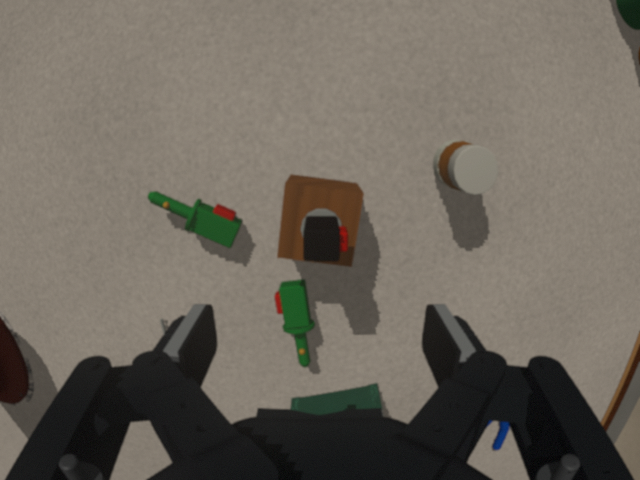

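Looking down: the pin's black head spans about (303..341, 215..262), with the red button at (344,239) to its right (+x) and almost no yaw. The green look-alikes are beside it and the jar is at (470,168).

```bash
python3 - <<'E'
from h import *
c=pickle.load(open("v1.pkl","rb")); im=c["image"].astype(int); mx=im.max(2)
m=mx<42; p,s=blob(im,m,(290,205,352,275)); print("blk",p,s)
u0,v0=s[0],s[1]
for v in range(v0,v0+s[3],4):
    k=np.where(m[v,290:352])[0]+290; print(v,k.min(),k.max(),end=" | ")
r=(im[...,0]>110)&(im[...,1]<60); p2,s2=blob(im,r,(335,220,355,260)); print("\nred",p2,s2)
v1=s[1]+s[3]-1
for a in ((s[0],v1+.5),(s[0]+s[2],v1+.5)): print("corner top -y",onz(c,a,.101,1))
print("button mid",onz(c,p2,.083,1))
for a in ((290,176),(362,185),(352,265),(279,258)): print("holder",onz(c,a,.055,1)[:2])
E
```

```text
blk [321.31233062 239.00067751] [ 304  217   36   44 1476]
217 308 334 | 221 307 336 | 225 306 337 | 229 305 338 | 233 305 338 | 237 304 338 | 241 304 338 | 245 304 338 | 249 304 338 | 253 304 339 | 257 304 339 | 
red [343.77083333 237.        ] [340 227   7  23  96]
corner top -y [0.52556062 0.19201673 0.101     ]
corner top -y [0.54934457 0.19201694 0.101     ]
button mid [0.55270371 0.20286172 0.083     ]
holder [0.51367547 0.24212833]
holder [0.56767625 0.2353691 ]
holder [0.56157666 0.17126209]
holder [0.50353258 0.17716376]
```

```bash
python3 -m handwheel '[{"gripper":-1,"offset":[0,1,30],"rotation":[0,0,0]},{"gripper":-1,"offset":[0,1,60],"rotation":[0,0,0]},{"gripper":-1,"offset":[0,1,90],"rotation":[0,0,0]},{"gripper":-1,"offset":[0,1,115],"rotation":[0,0,0]},{"gripper":-1,"offset":[0,1,128],"rotation":[0,0,0]},{"gripper":-1,"offset":[0,1,128],"rotation":[0,0,0]},{"gripper":-0.3,"offset":[0,1,128],"rotation":[0,0,0]},{"gripper":0,"offset":[0,1,128],"rotation":[0,0,0]}]' 45
python3 -m handwheel '[{"gripper":0.2,"offset":[0,0,0],"rotation":[0,0,0]},{"gripper":0.3,"offset":[0,0,0],"rotation":[0,0,0]},{"gripper":0.4,"offset":[0,0,0],"rotation":[0,0,0]},{"gripper":1,"offset":[0,0,0],"rotation":[0,0,0]},{"gripper":1,"offset":[0,0,0],"rotation":[0,0,0]},{"gripper":1,"offset":[0,0,0],"rotation":[0,0,0]},{"gripper":1,"offset":[0,0,0],"rotation":[0,0,0]},{"gripper":1,"offset":[0,0,0],"rotation":[0,0,0]}]' 45
```

```text
t: 2.2
tool_pos: [0.539, 0.2032, 0.0648]
tool_rot: [2.221, 2.22, 0.003]
contact_force: [-0.2, 0.1, -0.0]
opening: 0.0513
grip_force: 0.0
t: 3.2
tool_pos: [0.5381, 0.2033, 0.0646]
tool_rot: [-2.221, -2.221, -0.0]
contact_force: [-3.5, 0.0, 6.2]
opening: 0.0244
grip_force: 45.4
```

```bash
python3 -m handwheel '[{"gripper":1,"offset":[0,0,-10],"rotation":[0,0,0]},{"gripper":1,"offset":[0,0,-25],"rotation":[0,0,0]},{"gripper":1,"offset":[0,0,-45],"rotation":[0,0,0]},{"gripper":1,"offset":[0,0,-65],"rotation":[0,0,0]},{"gripper":1,"offset":[0,0,-80],"rotation":[0,0,0]},{"gripper":1,"offset":[-20,3,-90],"rotation":[0,0,0]},{"gripper":1,"offset":[-50,7,-90],"rotation":[0,0,0]},{"gripper":1,"offset":[-90,12,-90],"rotation":[0,0,0]}]' 48
python3 -m handwheel '[{"gripper":1,"offset":[-45,7,0],"rotation":[0,0,0]},{"gripper":1,"offset":[-95,13,0],"rotation":[0,0,0]},{"gripper":1,"offset":[-145,20,0],"rotation":[0,0,0]},{"gripper":1,"offset":[-195,27,0],"rotation":[0,0,0]},{"gripper":1,"offset":[-240,34,0],"rotation":[0,0,0]},{"gripper":1,"offset":[-275,39,0],"rotation":[0,0,0]},{"gripper":1,"offset":[-295,42,0],"rotation":[0,0,0]},{"gripper":1,"offset":[-300,42,0],"rotation":[0,0,0]}]' 48
python3 - <<'E'
from station import ctrl
import cv2,pickle,numpy as np
d={n:ctrl.get_image(n) for n in("wrist","side","scene")};pickle.dump(d,open("v2.pkl","wb"))
print(ctrl.get_obs()["tool_pos"])
I=lambda n:d[n]["image"][:,:,::-1]
a=cv2.resize(I("side")[230:430,280:460],None,fx=2.2,fy=2.2);b=cv2.resize(I("scene")[90:250,170:310],None,fx=2.75,fy=2.75)
cv2.imwrite("pics/v2.png",np.hstack([a,b]))
E
```

```text
t: 4.2
tool_pos: [0.5499, 0.1115, 0.1536]
tool_rot: [2.22, 2.222, -0.0]
contact_force: [-0.1, -0.3, -0.9]
opening: 0.0234
grip_force: 47.5
t: 5.2
tool_pos: [0.5917, -0.1881, 0.1532]
tool_rot: [-2.223, -2.219, 0.0]
contact_force: [0.5, -0.0, -1.8]
opening: 0.024
grip_force: 47.5
[ 0.59177021 -0.18618892  0.15314761]
```

View pics/v2.png

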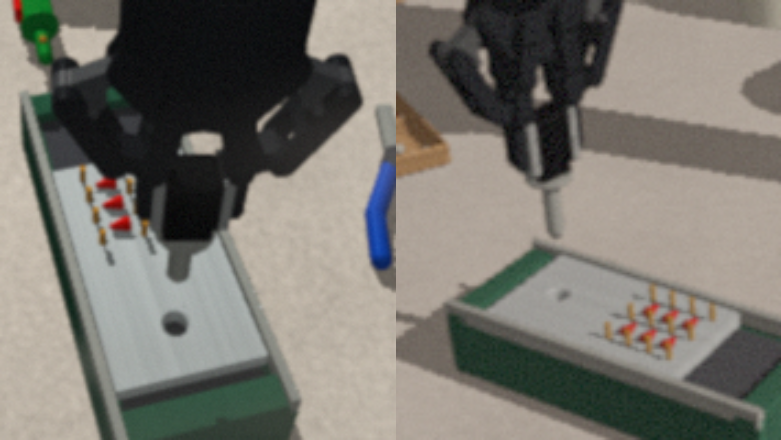

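The pin is held upright with its balls flush: the tip is at side (361,356), scene (228,176), close above the hole at side (360,377). I'll lower it to just above the plate and compare tip and hole there.

```bash
python3 -m handwheel '[{"gripper":1,"offset":[0,0,8],"rotation":[0,0,0]},{"gripper":1,"offset":[0,0,16],"rotation":[0,0,0]},{"gripper":1,"offset":[0,0,24],"rotation":[0,0,0]},{"gripper":1,"offset":[0,0,30],"rotation":[0,0,0]},{"gripper":1,"offset":[0,0,34],"rotation":[0,0,0]},{"gripper":1,"offset":[0,0,36],"rotation":[0,0,0]},{"gripper":1,"offset":[0,0,36],"rotation":[0,0,0]},{"gripper":1,"offset":[0,0,36],"rotation":[0,0,0]}]' 48
python3 - <<'E'
from station import ctrl
from h import *
d={n:ctrl.get_image(n) for n in("wrist","side","scene")};pickle.dump(d,open("v3.pkl","wb"))
o=ctrl.get_obs();print(o["tool_pos"],o["contact_force"])
I=lambda n:d[n]["image"][:,:,::-1]
kw=dict(interpolation=cv2.INTER_CUBIC)
a=cv2.resize(I("side")[330:400,335:385],None,fx=8,fy=8,**kw);b=cv2.resize(I("scene")[150:220,205:255],None,fx=8,fy=8,**kw)
cv2.imwrite("pics/v3.png",np.hstack([a,b]))
E
```

```text
t: 6.35
tool_pos: [0.5922, -0.1871, 0.1176]
tool_rot: [2.221, 2.221, 0.0]
contact_force: [0.4, 0.1, -1.1]
opening: 0.024
grip_force: 47.5
[ 0.59213025 -0.18708841  0.11760917] [-0.00303839 -0.66795642 -2.12878286]
```

View pics/v3.png

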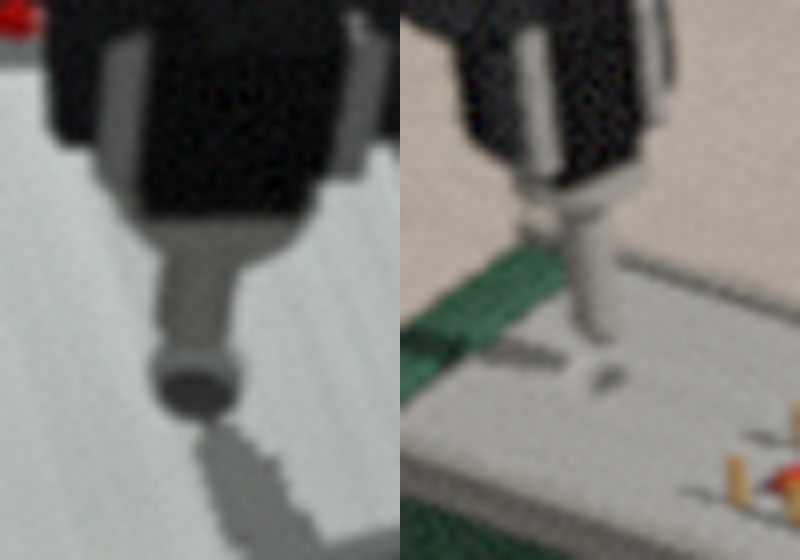

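```bash
python3 - <<'E'
from h import *
d=pickle.load(open("v3.pkl","rb")); S,D=d["scene"],d["side"]
def proj(c,X):
    f=240/np.tan(np.radians(c["fovy"])/2); p=R.from_rotvec(c["attitude"]).inv().apply(np.array(X)-c["xyz"]); return np.array([c["cx"]+f*p[0]/-p[2],c["cy"]-f*p[1]/-p[2]])
T=np.array([.5921,-.1871,.117])
for k,dz in (("tip",-.053),("cyl end",-.048),("collar under",-.009),("headtop",.037)):
    X=T+[-.0005,0,dz]; print(k,"side crop",(proj(D,X)-[335,330])*8,"scene crop",(proj(S,X)-[205,150])*8+[400,0])
for n,c,uv in (("S",S,(230,196.5)),("D",D,(359.5,377)),("D2",D,(359,377.1)),("S2",S,(230.5,197))): print("hole",n,onz(c,uv,.0545))
for n,c,uv in (("S",S,(230,192.3)),("D",D,(359.2,372.5))): print("tip",n,onz(c,uv,.064))
X=[.5916,-.187,.0545];print("hole crop",(proj(D,X)-[335,330])*8,(proj(S,X)-[205,150])*8+[400,0])
E
```

```text
tip side crop [189.60397176 335.21671605] scene crop [592.78119122 342.57709624]
cyl end side crop [192.05908306 317.76232388] scene crop [590.54707864 324.57039478]
collar under side crop [212.33153891 173.63712901] scene crop [572.60208955 179.93575869]
headtop side crop [239.12724951 -16.86455667] scene crop [550.17950703  -0.78778751]
hole S [ 0.58985258 -0.18807942  0.0545    ]
hole D [ 0.59315616 -0.18851983  0.0545    ]
hole D2 [ 0.59252783 -0.18864114  0.0545    ]
hole S2 [ 0.59034586 -0.18603322  0.0545    ]
tip S [ 0.58926109 -0.18726577  0.064     ]
tip D [ 0.59213041 -0.18791542  0.064     ]
hole crop [184.96150649 367.19056926] [597.25980662 376.62091756]
```

```bash
python3 -m handwheel '[{"gripper":1,"offset":[0,1,2],"rotation":[0,0,0]},{"gripper":1,"offset":[0,1,4],"rotation":[0,0,0]},{"gripper":1,"offset":[0,1,6],"rotation":[0,0,0]},{"gripper":1,"offset":[0,1,8],"rotation":[0,0,0]},{"gripper":1,"offset":[0,1,10],"rotation":[0,0,0]},{"gripper":1,"offset":[0,1,12],"rotation":[0,0,0]},{"gripper":1,"offset":[0,1,13],"rotation":[0,0,0]},{"gripper":1,"offset":[0,1,13],"rotation":[0,0,0]}]' 48
```

```text
t: 7.5
tool_pos: [0.5929, -0.187, 0.1042]
tool_rot: [-2.221, -2.221, 0.0]
contact_force: [-0.8, 0.2, -1.7]
opening: 0.0242
grip_force: 47.5
```

```bash
python3 -m handwheel '[{"gripper":1,"offset":[0,0,1],"rotation":[0,0,0]},{"gripper":1,"offset":[0,0,2],"rotation":[0,0,0]},{"gripper":1,"offset":[0,0,3],"rotation":[0,0,0]},{"gripper":1,"offset":[0,0,4],"rotation":[0,0,0]},{"gripper":1,"offset":[0,0,5],"rotation":[0,0,0]},{"gripper":1,"offset":[0,0,5],"rotation":[0,0,0]},{"gripper":1,"offset":[0,0,5],"rotation":[0,0,0]},{"gripper":1,"offset":[0,0,5],"rotation":[0,0,0]}]' 48
```

```text
t: 8.5
tool_pos: [0.5932, -0.187, 0.0994]
tool_rot: [2.221, 2.221, 0.0]
contact_force: [2.6, -1.3, -1.6]
opening: 0.0242
grip_force: 47.6
```

```bash
python3 -m handwheel '[{"gripper":1,"offset":[0,0,0.5],"rotation":[0,0,0]},{"gripper":1,"offset":[0,0,1],"rotation":[0,0,0]},{"gripper":1,"offset":[0,0,1.5],"rotation":[0,0,0]},{"gripper":1,"offset":[0,0,2],"rotation":[0,0,0]},{"gripper":1,"offset":[0,0,2],"rotation":[0,0,0]},{"gripper":1,"offset":[0,0,2],"rotation":[0,0,0]},{"gripper":1,"offset":[0,0,2],"rotation":[0,0,0]},{"gripper":1,"offset":[0,0,2],"rotation":[0,0,0]}]' 48
```

```text
t: 9.5
tool_pos: [0.593, -0.187, 0.0975]
tool_rot: [-2.221, -2.221, 0.0]
contact_force: [-0.6, -1.1, 1.7]
opening: 0.0239
grip_force: 47.9
```

```bash
python3 -m handwheel '[{"gripper":1,"offset":[1,-0.2,0.3],"rotation":[0,0,0]},{"gripper":1,"offset":[2,-0.4,0.3],"rotation":[0,0,0]},{"gripper":1,"offset":[3,-0.6,0.3],"rotation":[0,0,0]},{"gripper":1,"offset":[4,-0.8,0.3],"rotation":[0,0,0]},{"gripper":1,"offset":[5,-1,0.3],"rotation":[0,0,0]},{"gripper":1,"offset":[6,-1.2,0.3],"rotation":[0,0,0]},{"gripper":1,"offset":[7,-1.4,0.3],"rotation":[0,0,0]},{"gripper":1,"offset":[8,-1.6,0.3],"rotation":[0,0,0]}]' 48
```

```text
t: 10.5
tool_pos: [0.5917, -0.1792, 0.0974]
tool_rot: [2.221, 2.221, 0.0]
contact_force: [1.6, -4.6, 4.8]
opening: 0.0245
grip_force: 48.3
```

```bash
python3 -m handwheel '[{"gripper":1,"offset":[1,-0.2,0],"rotation":[0,0,0]},{"gripper":1,"offset":[2,-0.4,0],"rotation":[0,0,0]},{"gripper":1,"offset":[3,-0.6,0],"rotation":[0,0,0]},{"gripper":1,"offset":[4,-0.8,0],"rotation":[0,0,0]},{"gripper":1,"offset":[5,-1,0],"rotation":[0,0,0]},{"gripper":1,"offset":[6,-1.2,0],"rotation":[0,0,0]},{"gripper":1,"offset":[6,-1.2,0],"rotation":[0,0,0]},{"gripper":1,"offset":[6,-1.2,0],"rotation":[0,0,0]}]' 48
```

```text
t: 11.5
tool_pos: [0.5903, -0.1731, 0.0974]
tool_rot: [2.221, 2.221, 0.0]
contact_force: [0.5, -4.6, 5.3]
opening: 0.0241
grip_force: 48.3
```

```bash
python3 - <<'E'
from h import *
from station import ctrl
d=pickle.load(open("v3.pkl","rb"))
# jig centre: strips end-to-end (250 long) from side view corner points vs hole
D=d["side"]
L=[onz(D,p,.0575) for p in ((291,274),(329,432),(351,263),(409,413))]
c=np.mean(L,0);u=np.array([np.cos(np.radians(101)),np.sin(np.radians(101)),0]);h=np.array([.5926,-.1886,.0545])
print(c,"hole along jig x from centre",(h-c)@u,"lateral",(h-c)@[-u[1],u[0],0])
o=ctrl.get_obs();print(o["tool_pos"],o["contact_force"])
E
```

```text
[ 0.57558766 -0.12725903  0.0575    ] hole along jig x from centre -0.06346007368339353 lateral -0.004995366854566904
[ 0.59034675 -0.1730709   0.09737033] [ 0.53679572 -4.58094099  5.32322215]
```

```bash
python3 -m handwheel '[{"gripper":1,"offset":[1,-0.2,0],"rotation":[0,0,0]},{"gripper":1,"offset":[2,-0.4,0],"rotation":[0,0,0]},{"gripper":1,"offset":[3,-0.6,0],"rotation":[0,0,0]},{"gripper":1,"offset":[4,-0.8,0],"rotation":[0,0,0]},{"gripper":1,"offset":[4.5,-0.9,0],"rotation":[0,0,0]},{"gripper":1,"offset":[5,-1,0],"rotation":[0,0,0]},{"gripper":1,"offset":[5,-1,0],"rotation":[0,0,0]},{"gripper":1,"offset":[5,-1,0],"rotation":[0,0,0]}]' 48
```

```text
t: 12.5
tool_pos: [0.5882, -0.167, 0.0957]
tool_rot: [-2.219, -2.219, 0.001]
contact_force: [0.5, 0.0, -2.1]
opening: 0.0242
grip_force: 47.4
```

```bash
python3 -m handwheel '[{"gripper":1,"offset":[0,0,0.5],"rotation":[0,0,0]},{"gripper":1,"offset":[0,0,1],"rotation":[0,0,0]},{"gripper":1,"offset":[0,0,1.5],"rotation":[0,0,0]},{"gripper":1,"offset":[0,0,2],"rotation":[0,0,0]},{"gripper":1,"offset":[0,0,2],"rotation":[0,0,0]},{"gripper":1,"offset":[0,0,2],"rotation":[0,0,0]},{"gripper":1,"offset":[0,0,2],"rotation":[0,0,0]},{"gripper":1,"offset":[0,0,2],"rotation":[0,0,0]}]' 48
```

```text
t: 13.5
tool_pos: [0.5891, -0.1677, 0.095]
tool_rot: [-2.221, -2.221, -0.0]
contact_force: [-2.7, 4.3, 1.8]
opening: 0.024
grip_force: 47.8
```

```bash
python3 -m handwheel '[{"gripper":1,"offset":[0.5,-0.3,0],"rotation":[0,0,0]},{"gripper":1,"offset":[1,-0.6,0],"rotation":[0,0,0]},{"gripper":1,"offset":[1.5,-0.8,0],"rotation":[0,0,0]},{"gripper":1,"offset":[1.5,-0.8,0.5],"rotation":[0,0,0]},{"gripper":1,"offset":[1.5,-0.8,1],"rotation":[0,0,0]},{"gripper":1,"offset":[1.5,-0.8,1],"rotation":[0,0,0]},{"gripper":1,"offset":[1.5,-0.8,1],"rotation":[0,0,0]},{"gripper":1,"offset":[1.5,-0.8,1],"rotation":[0,0,0]}]' 48
```

```text
t: 14.5
tool_pos: [0.5885, -0.1665, 0.0941]
tool_rot: [2.221, 2.221, 0.0]
contact_force: [1.1, 1.0, -0.1]
opening: 0.0241
grip_force: 47.6
```

```bash
python3 -m handwheel '[{"gripper":1,"offset":[0.5,0,0],"rotation":[0,0,0]},{"gripper":1,"offset":[1,-0.1,0.5],"rotation":[0,0,0]},{"gripper":1,"offset":[1.3,-0.2,1],"rotation":[0,0,0]},{"gripper":1,"offset":[1.3,-0.2,1.5],"rotation":[0,0,0]},{"gripper":1,"offset":[1.3,-0.2,2],"rotation":[0,0,0]},{"gripper":1,"offset":[1.3,-0.2,2],"rotation":[0,0,0]},{"gripper":1,"offset":[1.3,-0.2,2],"rotation":[0,0,0]},{"gripper":1,"offset":[1.3,-0.2,2],"rotation":[0,0,0]}]' 48
```

```text
t: 15.5
tool_pos: [0.5883, -0.1651, 0.092]
tool_rot: [2.221, 2.221, 0.0]
contact_force: [2.0, -0.3, -0.9]
opening: 0.0241
grip_force: 47.6
```

```bash
python3 -m handwheel '[{"gripper":1,"offset":[0.3,0.3,0.5],"rotation":[0,0,0]},{"gripper":1,"offset":[0.3,0.3,1],"rotation":[0,0,0]},{"gripper":1,"offset":[0.3,0.3,1.5],"rotation":[0,0,0]},{"gripper":1,"offset":[0.3,0.3,2],"rotation":[0,0,0]},{"gripper":1,"offset":[0.3,0.3,2.5],"rotation":[0,0,0]},{"gripper":1,"offset":[0.3,0.3,3],"rotation":[0,0,0]},{"gripper":1,"offset":[0.3,0.3,3.5],"rotation":[0,0,0]},{"gripper":1,"offset":[0.3,0.3,3.5],"rotation":[0,0,0]}]' 48
```

```text
t: 16.5
tool_pos: [0.5884, -0.1649, 0.0883]
tool_rot: [-2.221, -2.221, 0.0]
contact_force: [0.9, -1.6, -1.4]
opening: 0.0239
grip_force: 47.4
```

```bash
python3 -m handwheel '[{"gripper":1,"offset":[0,0,1.5],"rotation":[0,0,0]},{"gripper":1,"offset":[0,0,3],"rotation":[0,0,0]},{"gripper":1,"offset":[0,0,4.5],"rotation":[0,0,0]},{"gripper":1,"offset":[0,0,6],"rotation":[0,0,0]},{"gripper":1,"offset":[0,0,7.5],"rotation":[0,0,0]},{"gripper":1,"offset":[0,0,9],"rotation":[0,0,0]},{"gripper":1,"offset":[0,0,10],"rotation":[0,0,0]},{"gripper":1,"offset":[0,0,10],"rotation":[0,0,0]}]' 48
```

```text
t: 17.5
tool_pos: [0.5884, -0.1649, 0.0783]
tool_rot: [-2.221, -2.221, 0.0]
contact_force: [1.6, -0.8, -1.5]
opening: 0.0242
grip_force: 47.3
```

```bash
python3 -m handwheel '[{"gripper":1,"offset":[0,0.1,1.5],"rotation":[0,0,0]},{"gripper":1,"offset":[0,0.2,3],"rotation":[0,0,0]},{"gripper":1,"offset":[0,0.2,4.5],"rotation":[0,0,0]},{"gripper":1,"offset":[0,0.2,6],"rotation":[0,0,0]},{"gripper":1,"offset":[0,0.2,7.5],"rotation":[0,0,0]},{"gripper":1,"offset":[0,0.2,9],"rotation":[0,0,0]},{"gripper":1,"offset":[0,0.2,11],"rotation":[0,0,0]},{"gripper":1,"offset":[0,0.2,11],"rotation":[0,0,0]}]' 48
```

```text
t: 18.5
tool_pos: [0.5885, -0.1648, 0.0672]
tool_rot: [-2.221, -2.221, 0.0]
contact_force: [0.3, -0.7, -2.1]
opening: 0.0244
grip_force: 47.3
```

Nearly home, about 3 mm left. I'll press it in with small steps.

```bash
python3 -m handwheel '[{"gripper":1,"offset":[0,0,0.5],"rotation":[0,0,0]},{"gripper":1,"offset":[0,0,1],"rotation":[0,0,0]},{"gripper":1,"offset":[0,0,1.5],"rotation":[0,0,0]},{"gripper":1,"offset":[0,0,2],"rotation":[0,0,0]},{"gripper":1,"offset":[0,0,2.5],"rotation":[0,0,0]},{"gripper":1,"offset":[0,0,3],"rotation":[0,0,0]},{"gripper":1,"offset":[0,0,3],"rotation":[0,0,0]},{"gripper":1,"offset":[0,0,3],"rotation":[0,0,0]}]' 48
```

```text
t: 19.5
tool_pos: [0.5887, -0.1649, 0.0645]
tool_rot: [-2.221, -2.221, -0.0]
contact_force: [-0.2, 0.6, -0.7]
opening: 0.0239
grip_force: 47.4
```

```bash
python3 -m handwheel '[{"gripper":1,"offset":[0,0,0.3],"rotation":[0,0,0]},{"gripper":1,"offset":[0,0,0.6],"rotation":[0,0,0]},{"gripper":1,"offset":[0,0,0.9],"rotation":[0,0,0]},{"gripper":1,"offset":[0,0,1.1],"rotation":[0,0,0]},{"gripper":1,"offset":[0,0,1.1],"rotation":[0,0,0]},{"gripper":1,"offset":[0,0,1.1],"rotation":[0,0,0]},{"gripper":1,"offset":[0,0,1.1],"rotation":[0,0,0]},{"gripper":1,"offset":[0,0,1.1],"rotation":[0,0,0]}]' 48
```

```text
t: 20.5
tool_pos: [0.5888, -0.1649, 0.064]
tool_rot: [2.221, 2.221, -0.0]
contact_force: [-4.6, 0.6, 5.4]
opening: 0.0242
grip_force: 48.8
```

```bash
python3 -m handwheel '[{"gripper":1,"offset":[0,0.2,0.2],"rotation":[0,0,0]},{"gripper":1,"offset":[0,0.2,0.4],"rotation":[0,0,0]},{"gripper":1,"offset":[0,0.2,0.5],"rotation":[0,0,0]},{"gripper":1,"offset":[0,0.2,0.5],"rotation":[0,0,0]},{"gripper":1,"offset":[0,0.2,0.5],"rotation":[0,0,0]},{"gripper":1,"offset":[0,0.2,0.5],"rotation":[0,0,0]},{"gripper":1,"offset":[0,0.2,0.5],"rotation":[0,0,0]},{"gripper":1,"offset":[0,0.2,0.5],"rotation":[0,0,0]}]' 48
python3 - <<'E'
from station import ctrl
import cv2,pickle,numpy as np
d={n:ctrl.get_image(n) for n in("side","scene")}
I=lambda n:d[n]["image"][:,:,::-1]
kw=dict(interpolation=cv2.INTER_CUBIC)
a=cv2.resize(I("side")[310:410,325:400],None,fx=5.2,fy=5.2,**kw);b=cv2.resize(I("scene")[140:240,200:275],None,fx=5.2,fy=5.2,**kw)
cv2.imwrite("pics/v4.png",np.hstack([a,b]))
E
```

```text
t: 21.5
tool_pos: [0.5888, -0.165, 0.0641]
tool_rot: [-2.221, -2.221, 0.001]
contact_force: [-4.9, 1.0, 9.0]
opening: 0.0239
grip_force: 49.4
```

View pics/v4.png

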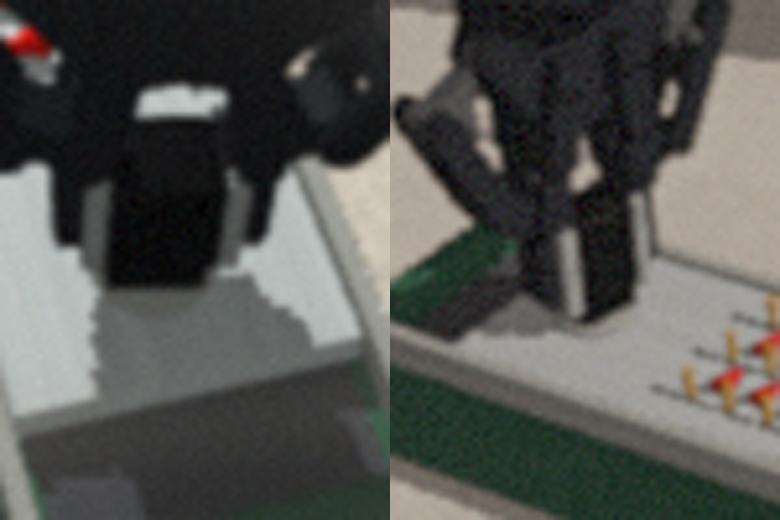

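The collar sits flat on the plate (side ~(355,369), scene ~(237,202)), with about 10 N of press. Now I'll release.

```bash
python3 -m handwheel '[{"gripper":0.35,"offset":[0,0,0],"rotation":[0,0,0]},{"gripper":0.25,"offset":[0,0,0],"rotation":[0,0,0]},{"gripper":0.1,"offset":[0,0,0],"rotation":[0,0,0]},{"gripper":-0.1,"offset":[0,0,0],"rotation":[0,0,0]},{"gripper":-0.3,"offset":[0,0,0],"rotation":[0,0,0]},{"gripper":-0.4,"offset":[0,0,0],"rotation":[0,0,0]},{"gripper":-0.4,"offset":[0,0,0],"rotation":[0,0,0]},{"gripper":-0.4,"offset":[0,0,0],"rotation":[0,0,0]}]'
python3 -m handwheel '[{"gripper":-0.4,"offset":[0,0,-10],"rotation":[0,0,0]},{"gripper":-0.4,"offset":[0,0,-30],"rotation":[0,0,0]},{"gripper":-0.4,"offset":[0,0,-60],"rotation":[0,0,0]},{"gripper":-0.4,"offset":[0,0,-90],"rotation":[0,0,0]},{"gripper":-0.4,"offset":[0,0,-120],"rotation":[0,0,0]},{"gripper":-0.4,"offset":[0,0,-140],"rotation":[0,0,0]},{"gripper":-0.4,"offset":[0,0,-150],"rotation":[0,0,0]},{"gripper":-0.4,"offset":[0,0,-150],"rotation":[0,0,0]}]'
python3 - <<'E'
from station import ctrl
import cv2,numpy as np
d={n:ctrl.get_image(n) for n in("side","scene")}
I=lambda n:d[n]["image"][:,:,::-1]
kw=dict(interpolation=cv2.INTER_CUBIC)
a=cv2.resize(I("side")[310:410,325:400],None,fx=5.2,fy=5.2,**kw);b=cv2.resize(I("scene")[140:240,200:275],None,fx=5.2,fy=5.2,**kw)
cv2.imwrite("pics/v5.png",np.hstack([a,b]))
E
```

```text
t: 22.6
tool_pos: [0.5889, -0.1649, 0.0629]
tool_rot: [2.221, 2.221, -0.0]
contact_force: [0.2, 0.6, -0.2]
opening: 0.0597
grip_force: 0.0
t: 23.6
tool_pos: [0.5891, -0.165, 0.2135]
tool_rot: [2.221, 2.221, 0.001]
contact_force: [0.4, 0.6, 0.2]
opening: 0.06
grip_force: 0.0
```

View pics/v5.png

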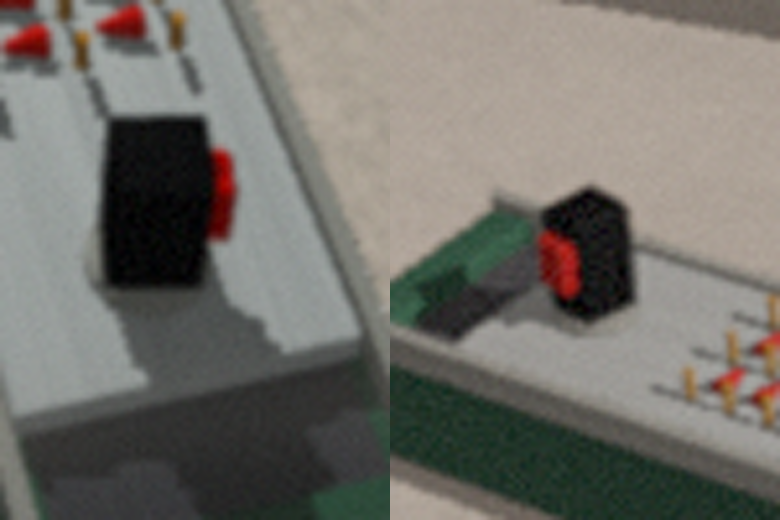

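The pin stands upright with its collar flat on the plate, and the red button is out (side ~(368,348)). The arm is clear.

```bash
python3 -c "
from station import ctrl
print(ctrl.finish_job())"
```

```text
the job is handed in; nothing more can be done
None
```

The job is handed in: the pin sits fully home in the lock bar with its button sprung out, released at 22.6 s; contact readings stayed within 10 N, and I went nowhere near the pliers, scriber or jar.

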